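# Bridge the chart lamp from the case to the mug

## Robot

A 7-joint arm with a two-finger parallel gripper is mounted at the origin on the work surface. World frame = base frame: x ahead of the robot, y to its left, z up, the work surface at z = 0. Lengths are in m, angles in rad, forces in N, time in s.
With the tool pointing down it reaches from about 0.4 to 0.85 m from the base axis. Payload 10.4 kg.
Tool frame: the origin (TCP) lies on the centre line of the jaws, within the pads' length; the fingertips stand 22 mm ahead of it and the grasp point (between the pads) lies 3 mm ahead of it; x points along the fingers, y is the direction in which the jaws open and shut, and the axes are right-handed (so a half turn about x gives the same grasp; the last joint's range is limited). The gripper opens to 87 mm and grips with 3 to 60 N. Pads are 19 mm wide; open, the fingers measure 117 mm over their backs; the gripper's body (75 mm by 190 mm) begins 51 mm behind the grasp point.
Start: joints at [1.275, 0.332, -0.065, 1.46, 0.022, 1.35, -0.088], TCP at [0.168, -0.602, 0.245] pointing down, gripper open.
Joint ranges: [-2.6, 2.6], [-0.5, 2.12], [-1.47, 1.34], [0.16, 2.42], [-1.27, 4.41], [0.06, 2.06], [-2.6, 2.6]. Speed limits (rad/s): [2.22, 2.22, 2.79, 2.79, 3.14, 3.14, 3.14].

## Interface

Orientations are given as a unit quaternion [x, y, z, w].
In Python, from bench import * gives the robot as it stands.
- The arm moves only by the tool arm_command, never from a script. Its argument "targets" is one flat list of numbers, 7 for each row, row after row: the turn, a rotation vector about the tool's x, y, z in units of 45 degrees (1.0 is 45 degrees), then the shift along the tool's x, y, z in units of 25 mm (1.0 is 25 mm), then the opening, from 0 (shut) to 1 (fully open). In form: [wx, wy, wz, tx, ty, tz, fingers, wx, wy, wz, tx, ty, tz, fingers, ...]. A call has 1 to 12 rows; each row shifts and turns the pose as measured when the row begins, along the tool's axes as they then stand; what a row does not reach is not made up. A row lasts 1/12 s, in which the tool goes at most 41.7 mm and 7.16 degrees, less where a joint would pass 70% of its speed; a pose out of reach is approached as far as the arm can. A call with a number of a shift or a turn outside -1 to 1 is refused whole. A call with a gripper value outside its range is refused whole. The fingers move at their own pace and stop on an object; "newtons" is the grip in N (left out, the last holds). Time passes only in rows, so rows that do not move let the fingers close. It gives the time, the measured TCP pose, the force and the opening at its end, in the units of the state.
- read_state(): the state, without advancing time (a new reading comes with each control period).
- camera(name): name is "side" or "top"; returns the picture (420x560x3 uint8, red, green, blue); there is no depth.
- calibration(name): a dict with "camera_matrix" (3x3 intrinsics, pixels), "R" (3x3) and "t" (3): a world point X has camera coordinates R X + t. Camera axes: x right, y down, z forward; pixel columns grow to the right and rows downward; lengths in m; the calibration is good to about 2 mm. A picture is of the moment at which its call begins. calibration takes no time and is no camera call.
- close_job(): hands the job in, once; it reports no verdict.
The state is a dict: "time": time; "joint_positions": joint angles; "joint_vel": joint speeds; "joint_torque": joint torques, N m; "ee_pos": TCP position; "eef_rot": TCP orientation; "ft_force": force on the tool from outside, world axes, zero at the start; "torque": the same for the moment, N m; "width": finger opening in m.
Only numpy, scipy, OpenCV 4.12 (cv2) and the standard library are available. Lean on these libraries where they do the work, as an engineer would, in place of code of your own. Each camera call takes 0.05 s, during which the arm holds its last target.

## Task

Lift the tumbler straight up out of the steel mug and stand it upright in the middle of the green coaster. Then slide the flat lamp panel along the top of the binocular case, without lifting it off, until it bridges the gap: one end still resting on the case, the other lying centred on the mug's rim, the lamp's middle over the open gap so that it lights the chart. Leave the case and the mug standing where they are, do not disturb the monocular, the jar and the radio, and let go of everything.

Things in the scene. Friction and masses are not known exactly. Their poses are not given: they have to be found in the camera images.
- case: Blue polycarbonate binocular case, closed: a box 110 (x) by 180 (y) by 88 mm high with a flat level top; origin at the centre of its underside, z up. Black snap latch on its -x side (sticks out 9 mm). Loose, 0.9 kg. The mug stands beyond one of its short ends (+y or -y), the monocular beyond the other.
- lamp: Flat aluminium LED lamp, 96 (x) by 200 (y) by 18 mm thick, 0.2 to 0.34 kg, dark ribs on top; origin at the centre of its underside (its balance point), y along it. Starts loose on the case's top, within 0.2 rad of the case's y; its underside is then 3 mm above the mug's rim, so it bears on the mug only once its middle has passed the case's end edge. May not rise over 12 mm above the case.
- mug: Stainless steel mug, 85 mm high, outside radius 40.5 mm at the rim (39.5 mm at the foot), wall 3 mm, inner floor 4 mm up, one loop handle on its +y side reaching 70 mm from the axis and staying 15 mm below the rim; origin at the centre of its underside, z up. Loose, about 0.32 kg. Its rim stands 50 to 75 mm clear of the case's end.
- tumbler: Plain stainless steel tumbler without handle, 125 mm high, outside radius 30 mm at the base and 32 mm at the rim, open top, wall 3 mm, 0.14 kg; origin at the centre of its base, z up. Starts nested upright inside the mug, its base on the mug's inner floor, with about 4 to 8 mm play all round and its top 44 mm above the mug's rim.
- coaster: Round green glazed ceramic coaster, radius 50 mm, 8 mm thick, flat top; origin at the centre of its underside. Lies loose on the robot's side of the case.
- jar: Closed amber glass jar with steel lid, radius 31 mm, 88 mm high; origin at the centre of its underside. Stands on the robot's side of the case, beside the coaster. Leave it alone.
- monocular: Black rubber-armoured monocular lying on a flat foot, 130 mm long along its y axis, 44 mm wide, 45 mm high; origin at the centre of its underside. Leave it alone.
- radio: Grey handheld radio lying on its back between the case and the fiddle rail, 58 mm (x) by 120 mm (y) by 34 mm high, stub aerial on its +y end to 98 mm from the centre; origin at the centre of its underside. Leave it alone.
Mind the look-alikes: they are no part of the job. What is shaped like the tumbler but turquoise is not meant.

How it is judged:
By the outcome, as a careful person would: the job done as asked, in the order asked, and still so for the second after the job is handed in, with the robot touching nothing.
It also fails if it takes over 61 s, if anything falls off the work surface, if the arm or the gripper's body presses on something with over 40 N, if the wrist force passes 120 N, or if a joint passes its speed limit or range.

## Working session

There is one attempt and no reset: what is moved stays moved. The work goes in short steps, Python scripts to look and compute and a tool call to move; the robot and the scene stay as the last step left them, time stands still between calls to the robot, and variables do not carry over. Pictures are saved under pics/ and viewed, and the job is handed in when it is done.

Besides the shell and the picture viewer there is one more tool, called after "Emit:" by a JSON object that holds its "name" and its "arguments". arm_command: Moves the arm, as the interface text tells. Shifts and turns lie within -1 to 1; 1 stands for 25 mm of shift or 45 degrees of turn. Its arguments: {"type":"object","properties":{"targets":{"type":"array","items":{"type":"number","minimum":-1,"maximum":1}},"newtons":{"type":"number"}},"required":["targets"]}

```bash
mkdir -p pics; ls; python3 - <<'E'
from bench import *
import cv2
s=read_state();print({k:s[k] for k in('time','ee_pos','eef_rot','width','ft_force')})
for n in('top','side'):
    cv2.imwrite(f'pics/{n}0.png',camera(n)[:,:,::-1]);c=calibration(n);print(n,c)
E
```

```text
pics
{'time': 0.0, 'ee_pos': array([ 0.16829191, -0.60153725,  0.24376593]), 'eef_rot': array([-0.70044546, -0.09664274,  0.70063192, -0.09566219]), 'width': 0.08704205454313303, 'ft_force': array([-0.31913647, -0.04781521, -0.21839067])}
top {'camera_matrix': array([[463.24848835,   0.        , 280.89820633],
       [  0.        , 463.24848835, 217.06547928],
       [  0.        ,   0.        ,   1.        ]]), 'R': array([[-0.00993619, -0.99990323,  0.00973628],
       [-0.99552889,  0.00897713, -0.09403004],
       [ 0.09393354, -0.01062705, -0.99552175]]), 't': array([0.02617279, 0.58527652, 0.96398347])}
side {'camera_matrix': array([[535.00104295,   0.        , 269.0007027 ],
       [  0.        , 535.00104295, 205.77366468],
       [  0.        ,   0.        ,   1.        ]]), 'R': array([[-0.70845143, -0.70575794, -0.00151791],
       [-0.41866261,  0.42198993, -0.8041431 ],
       [ 0.56817092, -0.56906084, -0.59443383]]), 't': array([0.43522182, 0.29761641, 0.79063097])}
```

View pics/top0.png

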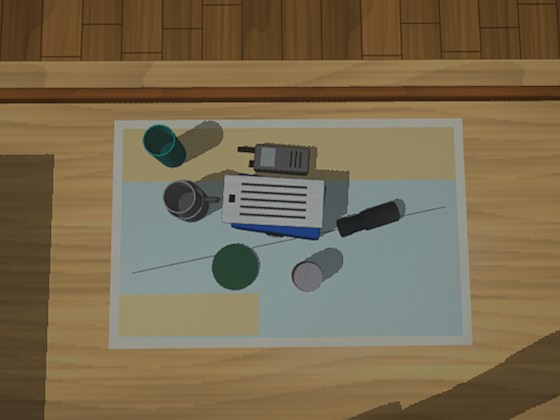

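View pics/side0.png

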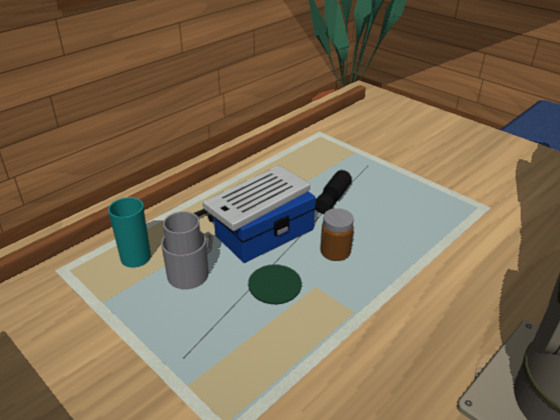

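Top view: the steel tumbler sits in the mug at about (182,200), with the handle pointing right to (213,200). The turquoise look-alike is at (163,145). Lamp is at (275,202), with the blue case showing beneath it at (280,230). The coaster is at (236,266), the jar at (308,276), the monocular at (370,218) and the radio at (282,158). The side view shows the steel tumbler in the mug at (183,250) and the turquoise one at (130,232). Next I'll check it in a close crop.

```bash
python3 - <<'E'
import cv2,numpy as np
a=cv2.imread('pics/top0.png')[120:300,130:420];b=cv2.imread('pics/side0.png')[160:310,100:370]
cv2.imwrite('pics/c1.png',cv2.resize(a,None,fx=2.7,fy=2.7,interpolation=cv2.INTER_CUBIC))
cv2.imwrite('pics/c2.png',cv2.resize(b,None,fx=2.9,fy=2.9,interpolation=cv2.INTER_CUBIC))
E
```

```text
(no output)
```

View pics/c1.png

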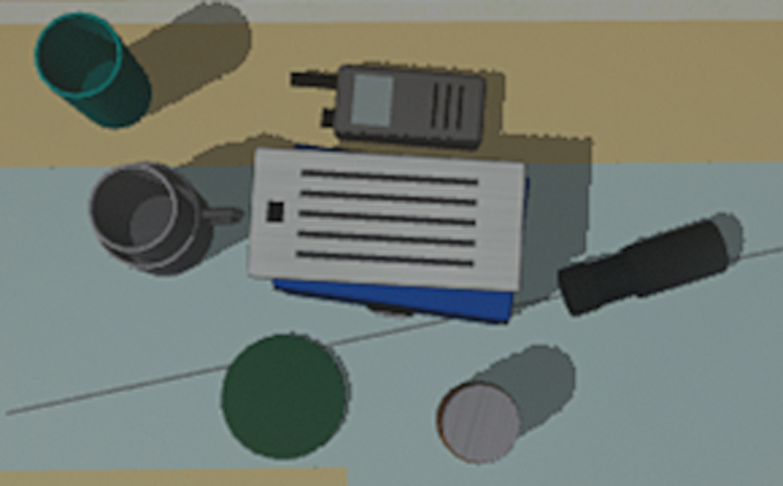

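View pics/c2.png

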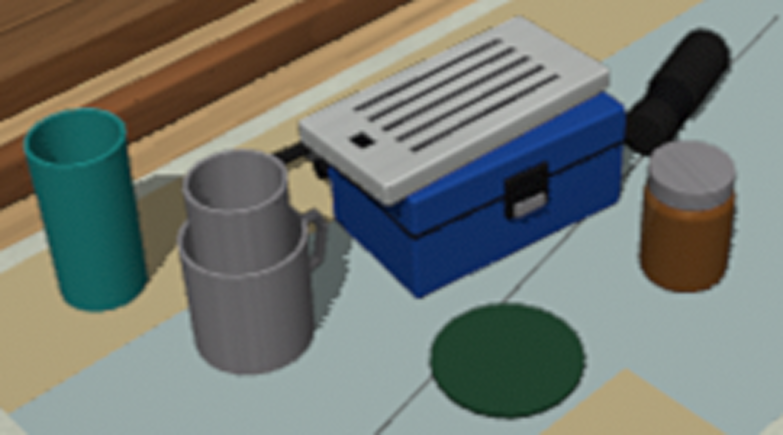

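```bash
cat > h.py <<'E'
from bench import *
import cv2,numpy as np
def ray(n,p,z):
    c=calibration(n);K=c["camera_matrix"];R=c["R"];t=c["t"]
    o=-R.T@t;d=R.T@np.linalg.inv(K)@np.array([p[0],p[1],1.]);return o+d*(z-o[2])/d[2]
def proj(n,X):
    c=calibration(n);x=c["camera_matrix"]@(c["R"]@np.array(X)+c["t"]);return x[:2]/x[2]
def circ(P):
    P=np.array(P)[:,:2];A=np.c_[2*P,np.ones(len(P))];s=np.linalg.lstsq(A,(P**2).sum(1),rcond=None)[0]
    return s[:2],np.sqrt(s[2]+s[:2]@s[:2])
def mask(im,f):
    hsv=cv2.cvtColor(im,cv2.COLOR_RGB2HSV);m=f(hsv).astype(np.uint8)
    n,l,st,_=cv2.connectedComponentsWithStats(m);i=1+np.argmax(st[1:,4]);return (l==i).astype(np.uint8)
def contour(m): return max(cv2.findContours(m,cv2.RETR_EXTERNAL,cv2.CHAIN_APPROX_NONE)[0],key=cv2.contourArea)[:,0]
E
python3 - <<'E'
from h import *
np.set_printoptions(precision=4,suppress=True)
for n in('top','side'):
    c=calibration(n);print(n,'cam',-c['R'].T@c['t'])
T=lambda x,y:(130+(x+.5)/2.7-.5,120+(y+.5)/2.7-.5); S=lambda x,y:(100+(x+.5)/2.9-.5,160+(y+.5)/2.9-.5)
print('tumbler top',circ([ray('top',T(*p),.129) for p in[(90,209),(177,207),(135,165),(135,253),(103,178),(165,177),(103,240),(167,239)]]))
print('tumbler side',circ([ray('side',S(*p),.129) for p in[(184,183),(290,180),(236,150),(240,213),(205,205),(270,207),(205,157),(270,155)]]))
print('mug side',circ([ray('side',S(*p),.085) for p in[(180,240),(309,238),(250,276),(200,264),(293,262),(225,273),(275,271)]]))
print('mug top',circ([ray('top',T(*p),.085) for p in[(208,237),(165,272),(190,262),(140,267),(120,253),(115,180),(150,163)]]))
for n,S_ in(('top',1),('side',1)):
    im=cv2.imread(f'pics/{n}0.png')[:,:,::-1].copy()
    g=contour(mask(im,lambda h:(h[...,0]>50)&(h[...,0]<85)&(h[...,1]>90)&(np.arange(420)[:,None]>200)))
    print('coaster',n,circ([ray(n,p,.008) for p in g]),len(g))
L=[(256,148),(526,162),(521,292),(247,277)]
P=np.array([ray('top',T(*p),.106)for p in L]);print('lamp top',P,P.mean(0),[np.linalg.norm(P[i]-P[i-1]) for i in range(4)])
L=[(518,15),(610,72),(388,190),(299,126)]
P=np.array([ray('side',S(*p),.106)for p in L]);print('lamp side',P,P.mean(0),[np.linalg.norm(P[i]-P[i-1]) for i in range(4)])
for p in[(272,283),(513,317),(529,178)]:print('case top',ray('top',T(*p),.088))
for p in[(405,231),(626,100)]:print('case top s',ray('side',S(*p),.088))
for p in[(419,296),(621,203)]:print('case bot s',ray('side',S(*p),.0))
for p in [(564,268),(577,315),(718,220),(733,265)]:print('mono',ray('top',T(*p),.03))
print('jar',circ([ray('top',T(*p),.088) for p in[(438,422),(520,422),(479,382),(479,463)]]))
print('turq',circ([ray('top',T(*p),.125) for p in[(36,54),(122,54),(79,12),(79,97)]]))
for p in [(340,66),(484,72),(483,147),(334,137),(291,80)]:print('radio',ray('top',T(*p),.034))
E
```

```text
top cam [0.4924 0.0312 1.0144]
side cam [-0.0163  0.6315  0.71  ]
tumbler top (array([0.6164, 0.2167]), np.float64(0.03144282699261906))
tumbler side (array([0.6141, 0.2169]), np.float64(0.03158619422175566))
mug side (array([0.6154, 0.2137]), np.float64(0.04039780813615879))
mug top (array([0.6172, 0.2075]), np.float64(0.0412888409465455))
coaster top (array([0.4812, 0.1214]), np.float64(0.04741649054350281)) 128
coaster side (array([0.4778, 0.1228]), np.float64(0.04807577786272232)) 128
lamp top [[ 0.6639  0.1326  0.106 ]
 [ 0.6519 -0.0659  0.106 ]
 [ 0.5561 -0.0605  0.106 ]
 [ 0.5689  0.139   0.106 ]] [0.6102 0.0363 0.106 ] [np.float64(0.09530691226803548), np.float64(0.19882839388863946), np.float64(0.09598570560288797), np.float64(0.1998247514263948)]
lamp side [[ 0.65   -0.0639  0.106 ]
 [ 0.5533 -0.0555  0.106 ]
 [ 0.5649  0.1405  0.106 ]
 [ 0.6569  0.1365  0.106 ]] [0.6063 0.0394 0.106 ] [np.float64(0.20047096118492613), np.float64(0.09706560593979692), np.float64(0.19640413603695708), np.float64(0.09209202606740419)]
case top [0.5657 0.1226 0.088 ]
case top [ 0.5388 -0.056   0.088 ]
case top [ 0.6429 -0.0699  0.088 ]
case top s [0.5444 0.1459 0.088 ]
case top s [ 0.5394 -0.0578  0.088 ]
case bot s [0.5668 0.1165 0.    ]
case bot s [ 0.5356 -0.0546  0.    ]
mono [ 0.5801 -0.1025  0.03  ]
mono [ 0.5428 -0.112   0.03  ]
mono [ 0.6173 -0.226   0.03  ]
mono [ 0.5813 -0.2367  0.03  ]
jar (array([ 0.4615, -0.0296]), np.float64(0.029874825182409172))
turq (array([0.7301, 0.2585]), np.float64(0.03122574983452004))
radio [0.7434 0.0737 0.034 ]
radio [ 0.7376 -0.0414  0.034 ]
radio [ 0.6769 -0.0396  0.034 ]
radio [0.6859 0.0787 0.034 ]
radio [0.7323 0.1128 0.034 ]
```

```bash
cat >> h.py <<'E'
from scipy.spatial.transform import Rotation as Ro
def show():
    s=read_state();R=Ro.from_quat(s['eef_rot']).as_matrix();np.set_printoptions(precision=4,suppress=True)
    print('t',s['time'],'pos',s['ee_pos'],'w',s['width'],'F',s['ft_force'],'q',s['joint_positions']);print(R);return s,R
def togo(tgt,ydir=None):
    s,R=show();d=np.array(tgt)-s['ee_pos'];print('shift units',R.T@d/.025)
    if ydir is not None:
        y=np.array([*ydir,0.]);y/=np.linalg.norm(y);x=np.array([0,0,-1.])
        Rt=np.c_[x,y,np.cross(x,y)];r=Ro.from_matrix(R.T@Rt).as_rotvec();print('turn units',r/(np.pi/4),'rows>=',np.linalg.norm(r)/np.radians(7.16))
E
python3 - <<'E'
from h import *
togo([.6155,.217,.2],[1,0]);togo([.6155,.217,.2],[0,1]);togo([.6155,.217,.2],[0,-1]);togo([.6155,.217,.2],[-1,0])
E
```

```text
t 0.1 pos [ 0.1683 -0.6016  0.2438] w 0.08697248748233016 F [ 0.7074 -0.0952  0.001 ] q [ 1.2754  0.3328 -0.0647  1.4608  0.0216  1.3499 -0.0885]
[[-0.0004  0.2695 -0.963 ]
 [ 0.0012 -0.963  -0.2695]
 [-1.     -0.0013  0.    ]]
shift units [  1.787  -26.7102 -26.0478]
turn units [-1.6526 -0.001   0.0014] rows>= 10.386584538114692
t 0.1 pos [ 0.1683 -0.6016  0.2438] w 0.08697248748233016 F [ 0.7074 -0.0952  0.001 ] q [ 1.2754  0.3328 -0.0647  1.4608  0.0216  1.3499 -0.0885]
[[-0.0004  0.2695 -0.963 ]
 [ 0.0012 -0.963  -0.2695]
 [-1.     -0.0013  0.    ]]
shift units [  1.787  -26.7102 -26.0478]
turn units [-3.6526 -0.0023  0.0004] rows>= 22.956413164293895
t 0.1 pos [ 0.1683 -0.6016  0.2438] w 0.08697248748233016 F [ 0.7074 -0.0952  0.001 ] q [ 1.2754  0.3328 -0.0647  1.4608  0.0216  1.3499 -0.0885]
[[-0.0004  0.2695 -0.963 ]
 [ 0.0012 -0.963  -0.2695]
 [-1.     -0.0013  0.    ]]
shift units [  1.787  -26.7102 -26.0478]
turn units [0.3474 0.0002 0.0016] rows>= 2.183275372593133
t 0.1 pos [ 0.1683 -0.6016  0.2438] w 0.08697248748233016 F [ 0.7074 -0.0952  0.001 ] q [ 1.2754  0.3328 -0.0647  1.4608  0.0216  1.3499 -0.0885]
[[-0.0004  0.2695 -0.963 ]
 [ 0.0012 -0.963  -0.2695]
 [-1.     -0.0013  0.    ]]
shift units [  1.787  -26.7102 -26.0478]
turn units [2.3474 0.0015 0.0011] rows>= 14.753086906926459
```

The thing to lift is the steel tumbler in the mug at top (182,200), not the turquoise one at (163,145). The crop confirms this: grey, nested in the handled mug. I'm swinging over now with the tool up at z 0.24.

Emit:
{"name": "arm_command", "arguments": {"targets": [-0.05,0,0,0,0,-1,1,-0.05,0,0,0,0,-1,1,-0.05,0,0,0,0,-1,1,-0.05,0,0,0,0,-1,1,-0.05,0,0,0,0,-1,1,-0.05,0,0,0,0,-1,1,-0.05,0,0,0,0,-1,1,-0.05,0,0,0,0,-1,1,-0.05,0,0,0,0,-1,1,-0.05,0,0,0,0,-1,1,-0.05,0,0,0,0,-1,1,-0.05,0,0,0,0,-1,1], "newtons": 20}}

```text
time: 1.1
ee_pos: [0.4431, -0.4486, 0.2387]
eef_rot: [-0.654, -0.27, 0.656, -0.263]
ft_force: [1.1, -0.4, -0.0]
width: 0.0871
```

Emit:
{"name": "arm_command", "arguments": {"targets": [-0.06,0,0,-0.03,0,-1,1,-0.06,0,0,-0.03,0,-1,1,-0.06,0,0,-0.03,0,-1,1,-0.06,0,0,-0.03,0,-1,1,-0.06,0,0,-0.03,0,-1,1,-0.06,0,0,-0.03,0,-1,1,-0.06,0,0,-0.03,0,-1,1,-0.06,0,0,-0.03,0,-1,1,-0.06,0,0,-0.03,0,-1,1,-0.06,0,0,-0.03,0,-1,1,-0.06,0,0,-0.03,0,-1,1,-0.06,0,0,-0.03,0,-1,1]}}

```text
time: 2.1
ee_pos: [0.6033, -0.163, 0.2459]
eef_rot: [0.544, 0.46, -0.541, 0.447]
ft_force: [0.7, 0.3, 0.1]
width: 0.0871
```

```bash
python3 - <<'E'
from h import *
togo([.616,.217,.2],[1,0])
E
```

```text
t 2.1 pos [ 0.6033 -0.163   0.2459] w 0.087059044164054 F [0.6675 0.344  0.1353] q [ 0.5868  0.3866 -0.5137  1.4259  0.1749  1.3882 -0.1065]
[[-0.0087  0.9842 -0.177 ]
 [ 0.0153 -0.1768 -0.9841]
 [-0.9998 -0.0113 -0.0136]]
shift units [  2.0628  -2.167  -15.0231]
turn units [-0.2265 -0.0185  0.0128] rows>= 1.430326465892501
```

Emit:
{"name": "arm_command", "arguments": {"targets": [-0.113,-0.01,0.006,0,0,-1,1,-0.113,-0.01,0.006,0,0,-1,1,0,0,0,0,0,-1,1,0,0,0,0,0,-1,1,0,0,0,0,0,-1,1,0,0,0,0,0,-1,1,0,0,0,0,0,-1,1,0,0,0,0,0,-1,1,0,0,0,0,0,-1,1,0,0,0,0,0,-1,1,0,0,0,0,0,-1,1,0,0,0,0,0,-1,1]}}

```text
time: 3.1
ee_pos: [0.6009, 0.1679, 0.2446]
eef_rot: [0.49, 0.511, -0.491, 0.508]
ft_force: [-0.1, 0.4, -0.3]
width: 0.0868
```

```bash
python3 - <<'E'
from h import *
togo([.616,.217,.2],[1,0])
E
```

```text
t 3.1 pos [0.6009 0.1679 0.2446] w 0.08681636792529968 F [-0.111   0.4273 -0.2549] q [ 0.1645  0.4102 -0.6763  1.4329  0.2526  1.3897 -0.4786]
[[-0.0037  0.9993  0.0384]
 [ 0.0025  0.0384 -0.9993]
 [-1.     -0.0036 -0.0026]]
shift units [ 1.7872  0.6868 -1.9353]
turn units [ 0.0489 -0.0033  0.0046] rows>= 0.3094368965877309
```

Emit:
{"name": "arm_command", "arguments": {"targets": [0.045,0,0,0.5,0.23,-0.62,1,0,0,0,0.5,0.23,-0.62,1,0,0,0,0.5,0.23,-0.62,1,0,0,0,0,0,0,1,0,0,0,0,0,0,1]}}

```text
time: 3.52
ee_pos: [0.6125, 0.2319, 0.2059]
eef_rot: [0.495, 0.508, -0.494, 0.502]
ft_force: [0.4, -1.1, 0.6]
width: 0.087
```

```bash
python3 - <<'E'
from h import *
togo([.616,.217,.112],[1,0])
for n in('top','side'): 
    im=camera(n)[:,:,::-1]; cv2.imwrite(f'pics/{n}1.png',im)
a=cv2.imread('pics/top1.png')[100:300,130:330];b=cv2.imread('pics/side1.png')[120:320,90:290]
cv2.imwrite('pics/c3.png',np.hstack([cv2.resize(a,(400,400)),cv2.resize(b,(400,400))]))
E
```

```text
t 3.5167 pos [0.6125 0.2319 0.2059] w 0.08696328820836477 F [ 0.3622 -1.0545  0.6484] q [ 0.0489  0.5048 -0.6702  1.3953  0.3036  1.3484 -0.6056]
[[-0.0052  0.9998  0.021 ]
 [ 0.0076  0.021  -0.9998]
 [-1.     -0.0051 -0.0077]]
shift units [3.7523 0.1451 0.6283]
turn units [ 0.0267 -0.0097  0.0066] rows>= 0.18352097861869682
```

View pics/c3.png

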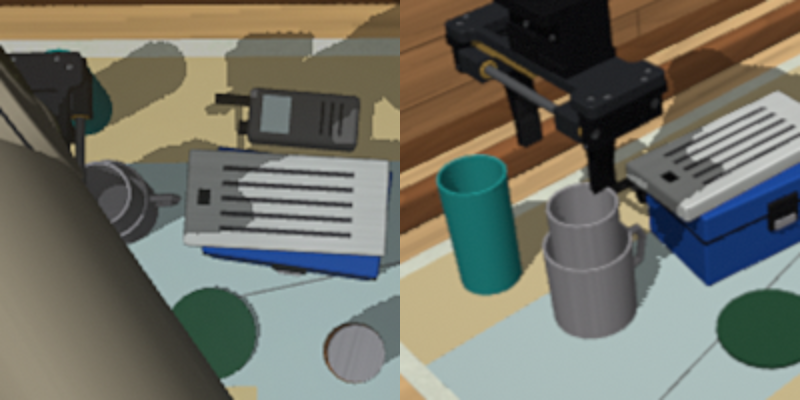

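Top shows the arm over the mug. In the side crop the open jaws hover above the steel tumbler at (583,205), and the turquoise one stands apart at (473,220). I'm centring, then descending.

Emit:
{"name": "arm_command", "arguments": {"targets": [0.02,0,0,0,0.07,0.3,1,0,0,0,0,0.07,0.28,1,0,0,0,0,0,0,1,0,0,0,0.6,0,0,1,0,0,0,0.6,0,0,1,0,0,0,0,0,0,1]}}

```text
time: 4.12
ee_pos: [0.6195, 0.209, 0.1796]
eef_rot: [0.503, 0.5, -0.499, 0.498]
ft_force: [-0.4, -0.1, 0.1]
width: 0.087
```

```bash
python3 - <<'E'
from h import *
togo([.6155,.217,.113],[1,0])
E
```

```text
t 4.1167 pos [0.6195 0.209  0.1796] w 0.08704607991595763 F [-0.4413 -0.0717  0.1393] q [ 0.0785  0.5133 -0.6544  1.4374  0.3118  1.2919 -0.6035]
[[ 0.0021  1.     -0.0058]
 [ 0.006  -0.0058 -1.    ]
 [-1.      0.0021 -0.006 ]]
shift units [ 2.6663 -0.1659 -0.3021]
turn units [-0.0074 -0.0077 -0.0027] rows>= 0.06920890540567695
```

Emit:
{"name": "arm_command", "arguments": {"targets": [0,0,0,0.3,-0.06,-0.1,1,0,0,0,0.4,-0.06,-0.1,1,0,0,0,0.4,0,0,1,0,0,0,0.2,0,0,1,0,0,0,0,0,0,1,0,0,0,0,0,0,1]}}

```text
time: 4.62
ee_pos: [0.6172, 0.2131, 0.1462]
eef_rot: [0.505, 0.498, -0.5, 0.497]
ft_force: [0.1, -0.7, 0.3]
width: 0.087
```

```bash
python3 - <<'E'
from h import *
togo([.6155,.217,.113],[1,0])
E
```

```text
t 4.6167 pos [0.6172 0.2131 0.1462] w 0.08699271244109195 F [ 0.1456 -0.6947  0.3144] q [ 0.0691  0.5375 -0.6468  1.4777  0.3299  1.2309 -0.6262]
[[ 0.0041  1.     -0.0084]
 [ 0.006  -0.0084 -0.9999]
 [-1.      0.0041 -0.0061]]
shift units [ 1.329  -0.0764 -0.1458]
turn units [-0.0107 -0.0077 -0.0052] rows>= 0.0889298355054407
```

Emit:
{"name": "arm_command", "arguments": {"targets": [-0.01,-0.007,-0.005,0.3,-0.04,-0.08,1,0,0,0,0.35,-0.03,-0.07,1,0,0,0,0.35,0,0,1,0,0,0,0.15,0,0,1,0,0,0,0,0,0,1]}}

```text
time: 5.03
ee_pos: [0.6156, 0.218, 0.115]
eef_rot: [0.5, 0.5, -0.5, 0.5]
ft_force: [0.4, 0.8, 0.2]
width: 0.0873
```

```bash
python3 - <<'E'
from h import *
togo([.6155,.217,.113],[1,0])
im=camera('side')[:,:,::-1];cv2.imwrite('pics/c4.png',cv2.resize(im[120:320,90:290],(600,600),interpolation=cv2.INTER_CUBIC))
E
```

```text
t 5.0333 pos [0.6156 0.218  0.115 ] w 0.08729564834413417 F [0.415  0.7899 0.2337] q [ 0.0527  0.5699 -0.6373  1.5016  0.3536  1.1864 -0.6411]
[[ 0.0006  1.      0.001 ]
 [ 0.0004  0.001  -1.    ]
 [-1.      0.0006 -0.0004]]
shift units [ 0.0818 -0.0036  0.0384]
turn units [ 0.0012 -0.0005 -0.0007] rows>= 0.009467969433158682
```

View pics/c4.png

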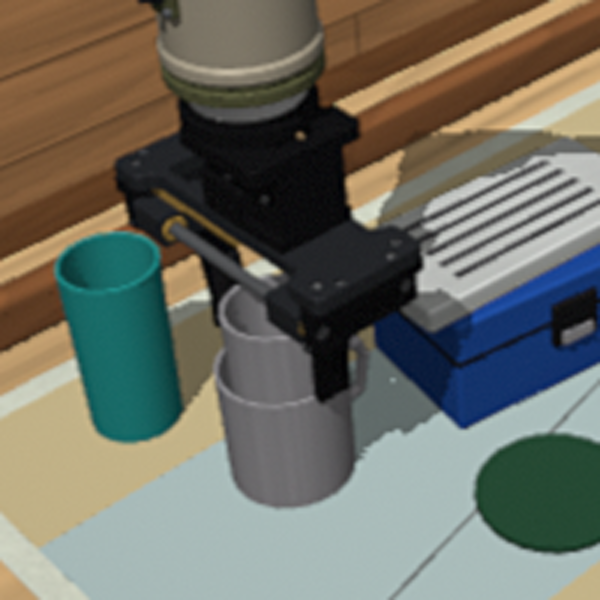

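The picture shows the jaws straddling the steel tumbler's rim at (260,310), with the tips just above the mug's rim. Closing now.

Emit:
{"name": "arm_command", "arguments": {"targets": [0,0,0,0,0,0,0.6,0,0,0,0,0,0,0.6,0,0,0,0,0,0,0.6,0,0,0,0,0,0,0.6,0,0,0,0,0,0,0.6,0,0,0,0,0,0,0.6], "newtons": 15}}

```text
time: 5.58
ee_pos: [0.6164, 0.2178, 0.1165]
eef_rot: [0.501, 0.5, -0.499, 0.5]
ft_force: [-0.6, -0.1, -1.4]
width: 0.0636
```

Emit:
{"name": "arm_command", "arguments": {"targets": [0,0,0,0,0,0,0.4,0,0,0,0,0,0,0.4,0,0,0,-0.15,0,0,0.4,0,0,0,-0.3,0,0,0.4,0,0,0,-0.4,0,0,0.4,0,0,0,-0.4,0,0,0.4], "newtons": 18}}

```text
time: 6.08
ee_pos: [0.6149, 0.2172, 0.1478]
eef_rot: [-0.499, -0.5, 0.5, -0.5]
ft_force: [-0.1, 0.0, -1.4]
width: 0.0634
```

```bash
python3 - <<'E'
from h import *
togo([.616,.217,.248],[1,0])
im=camera('side')[:,:,::-1];cv2.imwrite('pics/c5.png',cv2.resize(im[120:320,90:290],(600,600),interpolation=cv2.INTER_CUBIC))
E
```

```text
t 6.0833 pos [0.6149 0.2172 0.1478] w 0.06340012816705715 F [-0.1157  0.0483 -1.4339] q [ 0.0594  0.54   -0.648   1.4709  0.3333  1.2444 -0.6272]
[[-0.0019  1.      0.0005]
 [-0.0005  0.0005 -1.    ]
 [-1.     -0.0019  0.0005]]
shift units [-4.0072  0.0353  0.0087]
turn units [0.0007 0.0007 0.0024] rows>= 0.01645632602596524
```

View pics/c5.png

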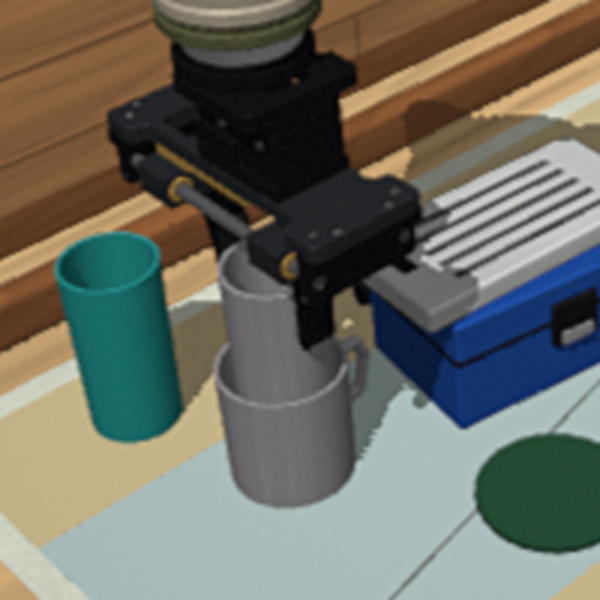

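The tumbler is rising at (260,320) and the mug is still standing where it was at (290,430). I'll keep lifting.

Emit:
{"name": "arm_command", "arguments": {"targets": [0,0,0,-0.4,0,0,0.4,0,0,0,-0.4,0,0,0.4,0,0,0,-0.5,0,0,0.4,0,0,0,-0.5,0,0,0.4,0,0,0,-0.5,0,0,0.4,0,0,0,-0.5,0,0,0.4,0,0,0,-0.4,0,0,0.4,0,0,0,-0.3,0,0,0.4,0,0,0,0,0,0,0.4,0,0,0,0,0,0,0.4]}}

```text
time: 6.97
ee_pos: [0.6165, 0.2184, 0.2523]
eef_rot: [0.502, 0.499, -0.497, 0.501]
ft_force: [-0.5, 0.3, -1.8]
width: 0.0635
```

```bash
python3 - <<'E'
from h import *
togo([.48,.122,.24],[1,0])
im=camera('side')[:,:,::-1];cv2.imwrite('pics/c6.png',cv2.resize(im[60:320,90:350],(600,600),interpolation=cv2.INTER_CUBIC))
E
```

```text
t 6.9667 pos [0.6165 0.2184 0.2523] w 0.06345792628878912 F [-0.4545  0.3127 -1.8105] q [ 0.0633  0.4672 -0.67    1.3435  0.2884  1.42   -0.594 ]
[[ 0.0073  1.      0.0006]
 [ 0.0027  0.0006 -1.    ]
 [-1.      0.0073 -0.0027]]
shift units [ 0.4429 -5.467   3.8548]
turn units [ 0.0008 -0.0034 -0.0093] rows>= 0.06255748631461786
```

View pics/c6.png

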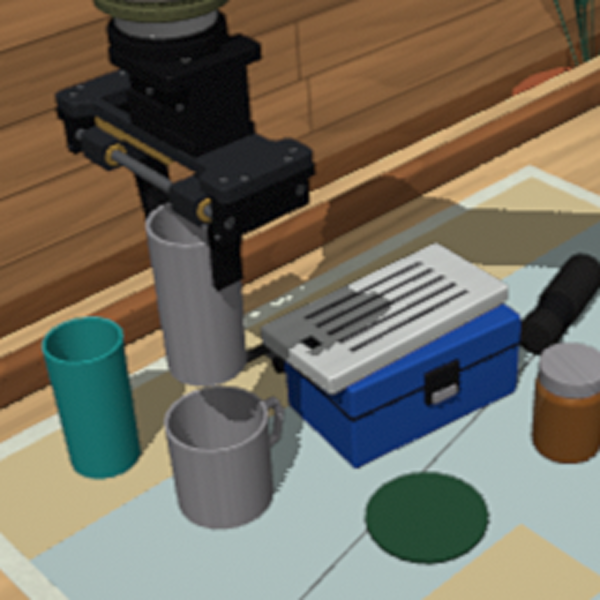

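The tumbler hangs upright and clear at (200,300), and the empty mug at (220,450) hasn't moved. Carrying it to the coaster.

Emit:
{"name": "arm_command", "arguments": {"targets": [0,0,0,0,-0.25,0.18,0.4,0,0,0,0,-0.5,0.35,0.4,0,0,0,0,-0.6,0.42,0.4,0,0,0,0,-0.6,0.42,0.4,0,0,0,0,-0.6,0.42,0.4,0,0,0,0,-0.6,0.42,0.4,0,0,0,0,-0.6,0.42,0.4,0,0,0,0,-0.5,0.35,0.4,0,0,0,0,-0.3,0.22,0.4,0,0,0,0,-0.15,0.1,0.4,0,0,0,0,0,0,0.4,0,0,0,0,0,0,0.4]}}

```text
time: 8.02
ee_pos: [0.4856, 0.1275, 0.2409]
eef_rot: [-0.498, -0.501, 0.503, -0.498]
ft_force: [-0.3, 0.2, -1.4]
width: 0.0634
```

```bash
python3 - <<'E'
from h import *
togo([.48,.122,.24],[1,0])
im=camera('side')[:,:,::-1];cv2.imwrite('pics/side7.png',im);cv2.imwrite('pics/c7.png',cv2.resize(im[120:320,110:360],(800,640)[:2] and (750,600),interpolation=cv2.INTER_CUBIC))
cv2.imwrite('pics/top7.png',camera('top')[:,:,::-1])
E
```

```text
t 8.0167 pos [0.4856 0.1275 0.2409] w 0.06340020528568106 F [-0.3472  0.2171 -1.413 ] q [ 0.3097  0.1236 -0.7009  1.7472  0.0819  1.3091 -0.4121]
[[-0.008   1.     -0.0027]
 [-0.0028 -0.0027 -1.    ]
 [-1.     -0.008   0.0028]]
shift units [ 0.0373 -0.2211  0.2215]
turn units [-0.0034  0.0035  0.0102] rows>= 0.07130305237365751
```

View pics/c7.png

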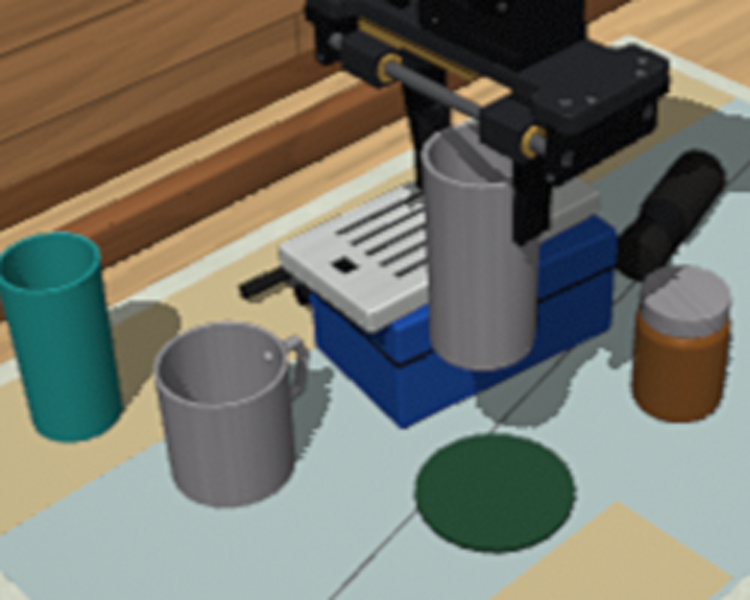

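View pics/top7.png

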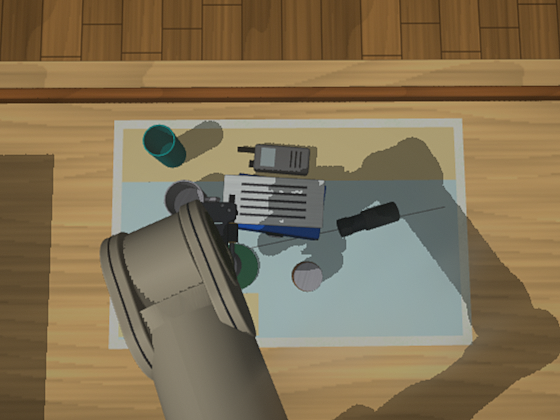

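```bash
python3 - <<'E'
from h import *
S=lambda x,y:(110+(x+.5)/3-.5,120+(y+.5)/3-.5)
print('mug side',circ([ray('side',S(*p),.085) for p in[(156,372),(295,368),(225,409),(224,322),(180,399),(272,396),(180,337),(270,335)]]))
print('tum base',circ([ray('side',S(*p),.1284) for p in[(429,342),(537,340),(485,369),(450,361),(518,360)]]))
print('tum rim part',circ([ray('side',S(*p),.2534) for p in[(422,155),(440,180),(460,186),(435,138),(480,187),(508,180)]]))
g=contour(mask(cv2.imread('pics/side7.png')[:,:,::-1].copy(),lambda h:(h[...,0]>50)&(h[...,0]<85)&(h[...,1]>90)&(np.arange(420)[:,None]>200)))
print('coaster',circ([ray('side',p,.008) for p in g]))
im=cv2.imread('pics/side7.png');x,y,w,h=cv2.boundingRect(g);print(x,y,w,h)
cv2.imwrite('pics/c8.png',cv2.resize(im[170:260,150:220],(560,720)[:2] and (466,600),interpolation=cv2.INTER_CUBIC))
E
```

```text
mug side (array([0.6127082, 0.2163376]), np.float64(0.0404357911523526))
tum base (array([0.48700934, 0.12367501]), np.float64(0.031578465299815575))
tum rim part (array([0.48431996, 0.13257221]), np.float64(0.027925915504343573))
coaster (array([0.47773888, 0.12277823]), np.float64(0.04803629036787478))
249 265 52 39
```

The side crop has the mug rim at (225,365), the tumbler base at (485,345) and the coaster at (495,492). The top view is blocked by the arm. I'm correcting the position by a few mm and going down.

Emit:
{"name": "arm_command", "arguments": {"targets": [0,0,0.01,0.2,-0.1,0.06,0.4,0,0,0,0.5,-0.08,0.05,0.4,0,0,0,0.5,0,0,0.4,0,0,0,0.5,0,0,0.4,0,0,0,0.5,0,0,0.4,0,0,0,0.5,0,0,0.4,0,0,0,0.4,0,0,0.4,0,0,0,0.2,0,0,0.4,0,0,0,0,0,0,0.4,0,0,0,0,0,0,0.4]}}

```text
time: 8.95
ee_pos: [0.4819, 0.1289, 0.1518]
eef_rot: [0.5, 0.501, -0.498, 0.501]
ft_force: [-0.7, 0.5, -0.9]
width: 0.0632
```

```bash
python3 - <<'E'
from h import *
togo([.4795,.1238,.1205],[1,0])
im=camera('side')[:,:,::-1];cv2.imwrite('pics/side9.png',im);cv2.imwrite('pics/c9.png',cv2.resize(im[180:320,200:375],(750,600),interpolation=cv2.INTER_CUBIC))
E
```

```text
t 8.95 pos [0.4819 0.1289 0.1518] w 0.06324904242768303 F [-0.743   0.5121 -0.9181] q [ 0.2906  0.195  -0.6987  1.8757  0.137   1.1173 -0.4553]
[[ 0.0013  1.      0.0036]
 [ 0.0026  0.0036 -1.    ]
 [-1.      0.0013 -0.0026]]
shift units [ 1.252  -0.0981  0.2071]
turn units [ 0.0046 -0.0033 -0.0017] rows>= 0.03688585338275928
```

View pics/c9.png

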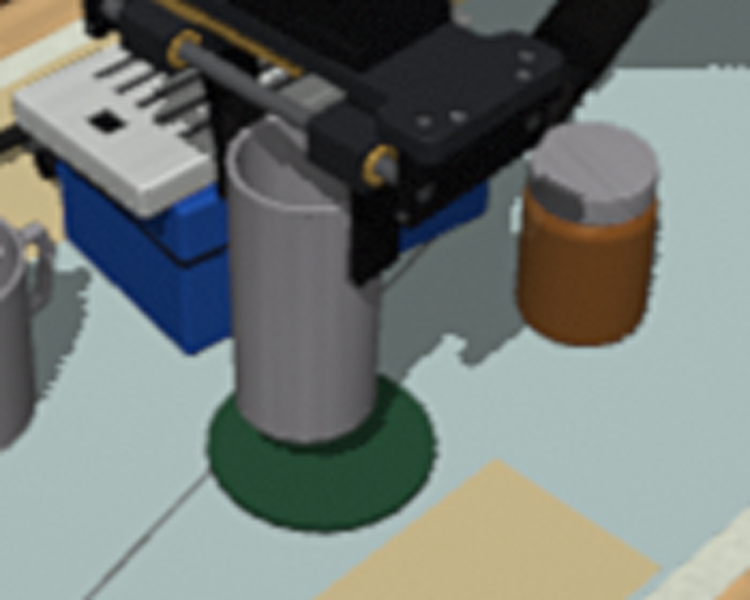

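The tumbler base is at (305,430), a bit above the coaster centred at (322,450). It needs about 5 mm toward -y, then the rest of the way down.

Emit:
{"name": "arm_command", "arguments": {"targets": [0,0,0,0.1,-0.05,0.12,0.4,0,0,0,0.25,-0.04,0.1,0.4,0,0,0,0.25,0,0,0.4,0,0,0,0.2,0,0,0.4,0,0,0,0.1,0,0,0.4,0,0,0,0,0,0,0.4,0,0,0,0,0,0,0.4]}}

```text
time: 9.58
ee_pos: [0.4807, 0.1228, 0.1288]
eef_rot: [0.501, 0.5, -0.497, 0.501]
ft_force: [0.4, 0.7, -0.6]
width: 0.0633
```

```bash
python3 - <<'E'
from h import *
togo([.4795,.1238,.1205],[1,0])
im=camera('side')[:,:,::-1];cv2.imwrite('pics/c10.png',cv2.resize(im[180:320,200:375],(750,600),interpolation=cv2.INTER_CUBIC))
E
```

```text
t 9.5833 pos [0.4807 0.1228 0.1288] w 0.06333191876887158 F [ 0.35    0.7239 -0.58  ] q [ 0.2919  0.2148 -0.6915  1.9088  0.1551  1.066  -0.46  ]
[[ 0.0047  1.      0.0029]
 [ 0.0027  0.0029 -1.    ]
 [-1.      0.0047 -0.0027]]
shift units [ 0.3306 -0.0488 -0.0393]
turn units [ 0.0037 -0.0035 -0.006 ] rows>= 0.04913737520594817
```

View pics/c10.png

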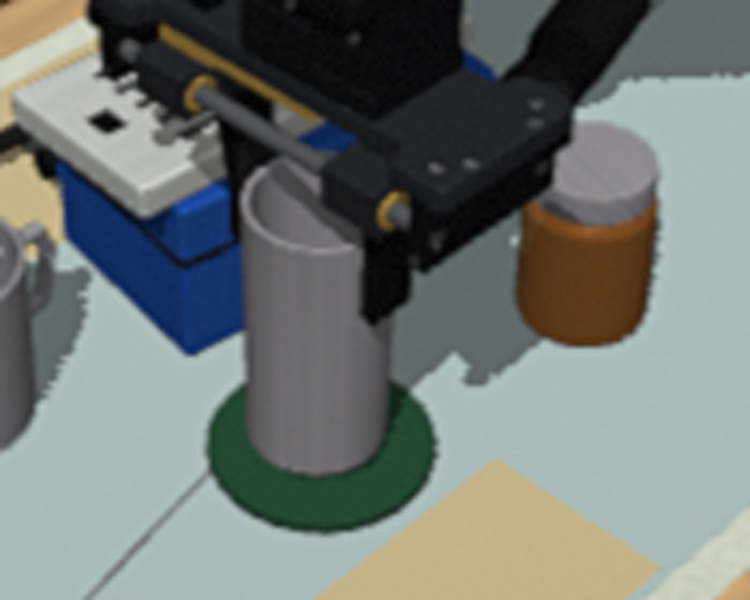

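Emit:
{"name": "arm_command", "arguments": {"targets": [0,0,-0.005,0.1,-0.04,0,0.4,0,0,0,0.1,0,0,0.4,0,0,0,0.06,0,0,0.4,0,0,0,0.03,0,0,0.4,0,0,0,0,0,0,0.4]}}

```text
time: 10.05
ee_pos: [0.48, 0.1231, 0.1213]
eef_rot: [0.5, 0.501, -0.498, 0.5]
ft_force: [0.9, -0.2, -1.1]
width: 0.0634
```

```bash
python3 - <<'E'
from h import *
togo([.4795,.1238,.1205],[1,0])
E
```

```text
t 10.05 pos [0.48   0.1231 0.1213] w 0.0633877113894135 F [ 0.9092 -0.1863 -1.0626] q [ 0.2882  0.2261 -0.6899  1.9149  0.1622  1.0545 -0.4662]
[[ 0.0013  1.      0.0031]
 [ 0.003   0.0031 -1.    ]
 [-1.      0.0013 -0.003 ]]
shift units [ 0.0325 -0.0193 -0.0264]
turn units [ 0.004  -0.0038 -0.0017] rows>= 0.03606537861046132
```

Emit:
{"name": "arm_command", "arguments": {"targets": [0,0,0,0.05,0,0,0.4,0,0,0,0.05,0,0,0.4,0,0,0,0.03,0,0,0.4,0,0,0,0,0,0,0.4]}}

```text
time: 10.38
ee_pos: [0.4811, 0.1237, 0.12]
eef_rot: [0.501, 0.501, -0.498, 0.501]
ft_force: [-0.6, -0.4, -1.0]
width: 0.063
```

Emit:
{"name": "arm_command", "arguments": {"targets": [0,0,0,0.06,0,0,0.4,0,0,0,0.06,0,0,0.4,0,0,0,0.06,0,0,0.4,0,0,0,0,0,0,0.4]}}

```text
time: 10.72
ee_pos: [0.4831, 0.1243, 0.1194]
eef_rot: [0.502, 0.499, -0.497, 0.502]
ft_force: [-0.5, -0.4, -1.7]
width: 0.0633
```

```bash
python3 - <<'E'
from h import *
togo([.4795,.1238,.1205],[1,0])
im=camera('side')[:,:,::-1];cv2.imwrite('pics/c11.png',cv2.resize(im[180:320,200:375],(750,600),interpolation=cv2.INTER_CUBIC))
E
```

```text
t 10.7167 pos [0.4831 0.1243 0.1194] w 0.06330615133365815 F [-0.4551 -0.4209 -1.6551] q [ 0.2838  0.2314 -0.6887  1.9139  0.1703  1.0456 -0.4742]
[[ 0.008   1.      0.0024]
 [ 0.0024  0.0023 -1.    ]
 [-1.      0.008  -0.0024]]
shift units [-0.0459 -0.1425  0.0205]
turn units [ 0.003  -0.003  -0.0102] rows>= 0.06970560776434416
```

View pics/c11.png

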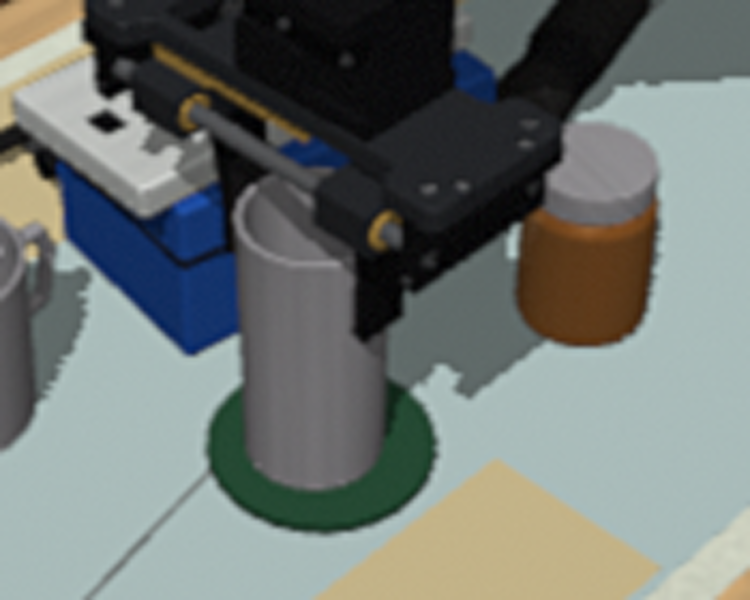

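Emit:
{"name": "arm_command", "arguments": {"targets": [0,0,-0.01,-0.03,-0.06,0,0.4,0,0,0,-0.03,-0.06,0,0.4,0,0,0,0.04,0,0,0.4,0,0,0,0,0,0,0.4,0,0,0,0,0,0,0.4]}}

```text
time: 11.18
ee_pos: [0.4798, 0.1243, 0.1192]
eef_rot: [0.5, 0.501, -0.499, 0.5]
ft_force: [-0.9, 1.0, 1.9]
width: 0.0631
```

```bash
python3 - <<'E'
from h import *
togo([.4795,.1238,.1195],[1,0])
S=lambda p:((p[0]-200+.5)*750/175-.5,(p[1]-180+.5)*600/140-.5)
for z in(.008,.011):
    q=np.array([S(proj('side',(.4785+.03*np.cos(a),.1225+.03*np.sin(a),z))) for a in np.linspace(0,6.28,60)]);print(z,q.max(0),q.min(0))
im=camera('side')[:,:,::-1];cv2.imwrite('pics/c12.png',cv2.resize(im[180:320,200:375],(750,600),interpolation=cv2.INTER_CUBIC))
E
```

```text
t 11.1833 pos [0.4798 0.1243 0.1192] w 0.06314011880013982 F [-0.8962  1.024   1.8839] q [ 0.285   0.2306 -0.6898  1.9152  0.165   1.0524 -0.4714]
[[-0.0004  1.      0.0025]
 [ 0.0029  0.0025 -1.    ]
 [-1.     -0.0004 -0.0029]]
shift units [-0.0115 -0.0127  0.0199]
turn units [ 0.0031 -0.0036  0.0005] rows>= 0.030354861039296972
0.008 [389.5956 493.5953] [250.476  394.6568]
0.011 [389.7518 488.5533] [250.3805 389.6808]
```

View pics/c12.png

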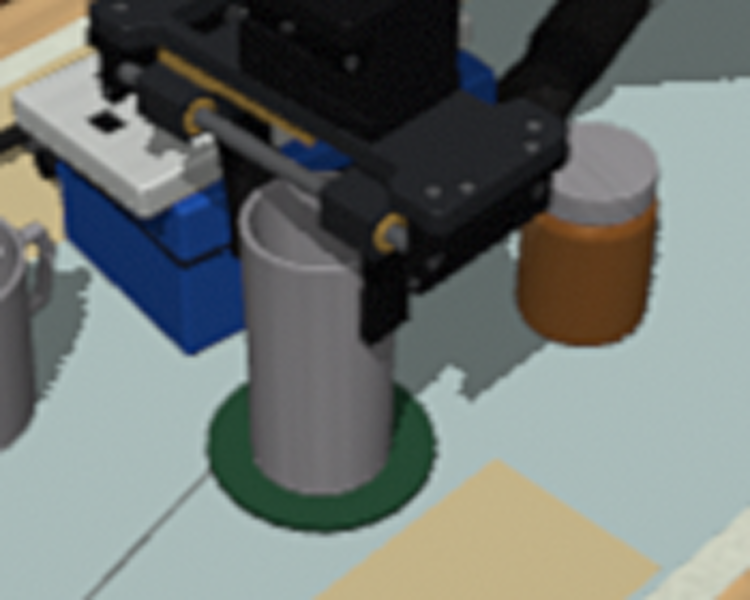

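The base spans (250–392, 492) on the coaster, which is centred at x=322, and Fz has turned positive, so it's resting. Letting go.

Emit:
{"name": "arm_command", "arguments": {"targets": [0,0,0,0,0,0,0.8,0,0,0,0,0,0,1,0,0,0,0,0,0,1,0,0,0,0,0,0,1,0,0,0,0,0,0,1,0,0,0,-0.2,0,0,1,0,0,0,-0.4,0,0,1,0,0,0,-0.5,0,0,1,0,0,0,-0.6,0,0,1,0,0,0,-0.6,0,0,1,0,0,0,-0.6,0,0,1,0,0,0,-0.6,0,0,1]}}

```text
time: 12.23
ee_pos: [0.4783, 0.1242, 0.2119]
eef_rot: [0.499, 0.503, -0.499, 0.499]
ft_force: [0.5, 0.0, -0.7]
width: 0.087
```

```bash
python3 - <<'E'
from h import *
togo([.48,.12,.25],[1,0])
im=camera('side')[:,:,::-1];cv2.imwrite('pics/side13.png',im);cv2.imwrite('pics/c13.png',cv2.resize(im[100:320,120:395],(750,600),interpolation=cv2.INTER_CUBIC))
E
```

```text
t 12.2333 pos [0.4783 0.1242 0.2119] w 0.08701672372827039 F [ 0.4885  0.0437 -0.7392] q [ 0.3196  0.123  -0.7025  1.8098  0.0791  1.2413 -0.4012]
[[-0.0041  1.      0.0037]
 [ 0.0032  0.0037 -1.    ]
 [-1.     -0.0041 -0.0032]]
shift units [-1.5229  0.0596  0.1614]
turn units [ 0.0048 -0.0041  0.0053] rows>= 0.05144725001273844
```

View pics/c13.png

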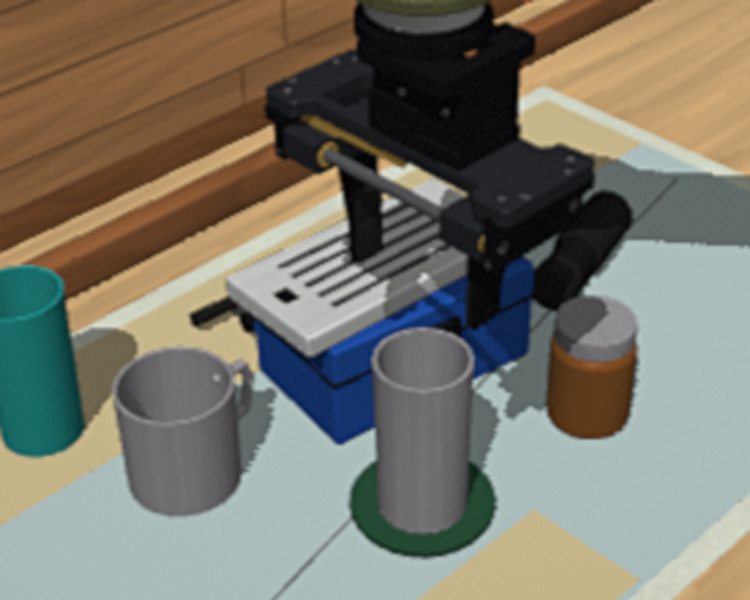

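The tumbler stands alone on the coaster at (422,430), and the fingers are clear. I'm moving behind the lamp's -y end at safe height, with the fingers closing to about 60 mm apart so both push the end face.

Emit:
{"name": "arm_command", "arguments": {"targets": [0,0,0,-0.4,0,0.5,0.69,0.04,0,0,-0.2,0.5,0.9,0.69,0.04,0,0,0,0.5,0.9,0.69,0,0,0,0,0.5,0.9,0.69,0,0,0,0,0.5,0.9,0.69,0,0,0,0,0.5,0.9,0.69,0,0,0,0,0.5,0.9,0.69,0,0,0,0,0.5,0.9,0.69,0,0,0,0,0.5,0.8,0.69,0,0,0,0,0.3,0.4,0.69,0,0,0,0,0,0,0.69,0,0,0,0,0,0,0.69]}}

```text
time: 13.28
ee_pos: [0.5848, -0.1058, 0.2325]
eef_rot: [0.521, 0.478, -0.52, 0.479]
ft_force: [0.2, -0.4, 0.8]
width: 0.06
```

```bash
python3 - <<'E'
from h import *
togo([.602,-.10,.2],[.998,-.063])
for n in('top','side'): cv2.imwrite(f'pics/{n}14.png',camera(n)[:,:,::-1])
cv2.imwrite('pics/c14.png',cv2.resize(cv2.imread('pics/top14.png')[100:310,130:400],(770,600),interpolation=cv2.INTER_CUBIC))
E
```

```text
t 13.2833 pos [ 0.5848 -0.1058  0.2325] w 0.06002555007177094 F [ 0.2308 -0.3942  0.7862] q [ 0.5213  0.3133 -0.5154  1.5444  0.157   1.3221 -0.0955]
[[ 0.0032  0.9965 -0.084 ]
 [ 0.0003 -0.084  -0.9965]
 [-1.      0.0032 -0.0005]]
shift units [ 1.301   0.6625 -0.2864]
turn units [-0.0268 -0.0006 -0.0041] rows>= 0.17027598167053692
```

View pics/c14.png

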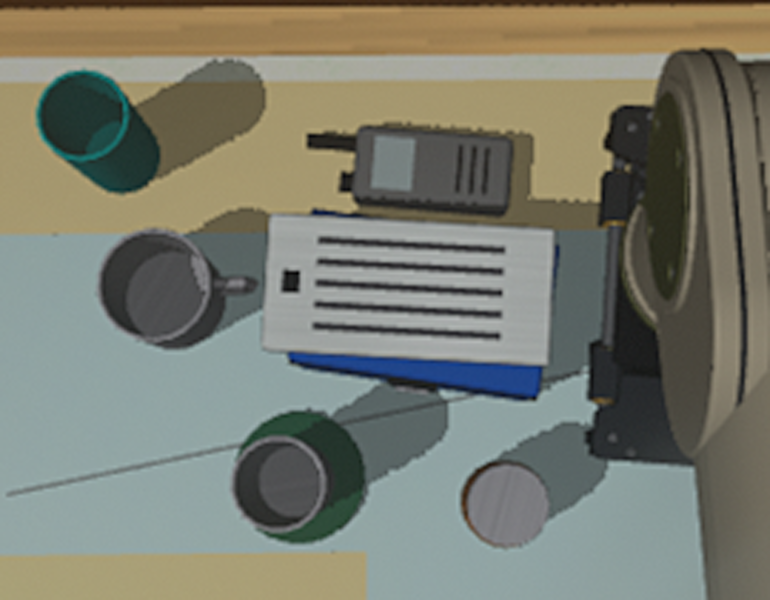

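View pics/side14.png

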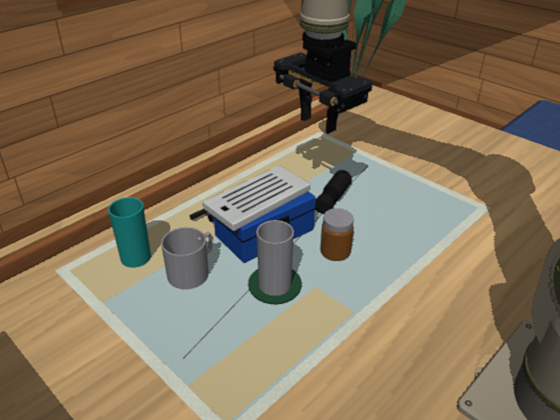

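The top crop shows the mug rim centred at about (157,286), the tumbler rim at (280,483) on the coaster (the green ring), and the lamp corners at (270,213), (554,229), (549,365) and (262,348). All the neighbouring things look undisturbed.

```bash
python3 - <<'E'
from h import *
np.set_printoptions(precision=4,suppress=True)
T=lambda p:(130+(p[0]+.5)/(770/270)-.5,100+(p[1]+.5)/(600/210)-.5)
print('mug',circ([ray('top',T(p),.085) for p in[(100,285),(157,230),(213,282),(157,343),(115,248),(198,245),(117,325),(199,322)]]))
print('tum',circ([ray('top',T(p),.133) for p in[(233,483),(327,483),(280,435),(280,530)]]))
P=np.array([ray('top',T(p),.106) for p in[(270,213),(554,229),(549,365),(262,348)]]);print(P,P.mean(0));u=P[0]+P[3]-P[1]-P[2];print(u/np.linalg.norm(u))
for p in[(287,356),(537,397),(558,246)]:print('case',ray('top',T(p),.088))
E
```

```text
mug (array([0.6173, 0.2151]), np.float64(0.040059028441325396))
tum (array([0.4788, 0.1229]), np.float64(0.031165760291232168))
[[ 0.6645  0.1329  0.106 ]
 [ 0.6516 -0.0648  0.106 ]
 [ 0.5569 -0.0596  0.106 ]
 [ 0.5704  0.1382  0.106 ]] [0.6109 0.0367 0.106 ]
[0.0667 0.9978 0.    ]
case [0.5662 0.1228 0.088 ]
case [ 0.5358 -0.0525  0.088 ]
case [ 0.6426 -0.0693  0.088 ]
```

Emit:
{"name": "arm_command", "arguments": {"targets": [-0.02,0,0,0.3,0.25,0,0.69,0,0,0,0.5,0.2,0,0.69,0,0,0,0.6,0.1,-0.2,0.69,0,0,0,0.6,0,-0.1,0.69,0,0,0,0.6,0,0,0.69,0,0,0,0.6,0,0,0.69,0,0,0,0.3,0,0,0.69,0,0,0,0,0,0,0.69,0,0,0,0,0,0,0.69]}}

```text
time: 14.13
ee_pos: [0.6004, -0.0868, 0.1368]
eef_rot: [0.514, 0.487, -0.511, 0.488]
ft_force: [0.4, -0.8, 0.6]
width: 0.0603
```

```bash
python3 - <<'E'
from h import *
togo([.602,-.092,.116],[.9978,-.0667])
E
```

```text
t 14.1333 pos [ 0.6004 -0.0868  0.1368] w 0.06028681173405978 F [ 0.4459 -0.8008  0.6225] q [ 0.4769  0.4189 -0.512   1.6225  0.2169  1.154  -0.135 ]
[[ 0.0036  0.9988 -0.0493]
 [ 0.0026 -0.0493 -0.9988]
 [-1.      0.0035 -0.0028]]
shift units [0.8304 0.0716 0.2063]
turn units [ 0.0222 -0.0036 -0.0044] rows>= 0.14369439994089908
```

Emit:
{"name": "arm_command", "arguments": {"targets": [0.02,0,0,0.2,0.05,0.15,0.69,0,0,0,0.25,0,0,0.69,0,0,0,0.2,0,0,0.69,0,0,0,0,0,0,0.69,0,0,0,0,0,0,0.69]}}

```text
time: 14.55
ee_pos: [0.603, -0.0908, 0.1211]
eef_rot: [0.519, 0.482, -0.514, 0.484]
ft_force: [1.1, -0.7, 0.1]
width: 0.0601
```

```bash
python3 - <<'E'
from h import *
togo([.602,-.092,.116],[.9978,-.0667])
im=camera('side')[:,:,::-1];cv2.imwrite('pics/c15.png',cv2.resize(im[130:270,190:365],(750,600),interpolation=cv2.INTER_CUBIC))
E
```

```text
t 14.55 pos [ 0.603  -0.0908  0.1211] w 0.06009087919995008 F [ 1.1276 -0.6685  0.1433] q [ 0.4745  0.438  -0.5031  1.6316  0.2265  1.1236 -0.1523]
[[ 0.0071  0.9978 -0.0665]
 [ 0.002  -0.0665 -0.9978]
 [-1.      0.0069 -0.0024]]
shift units [ 0.2017 -0.0397  0.0518]
turn units [ 0.0003 -0.0031 -0.0088] rows>= 0.058718536057837195
```

View pics/c15.png

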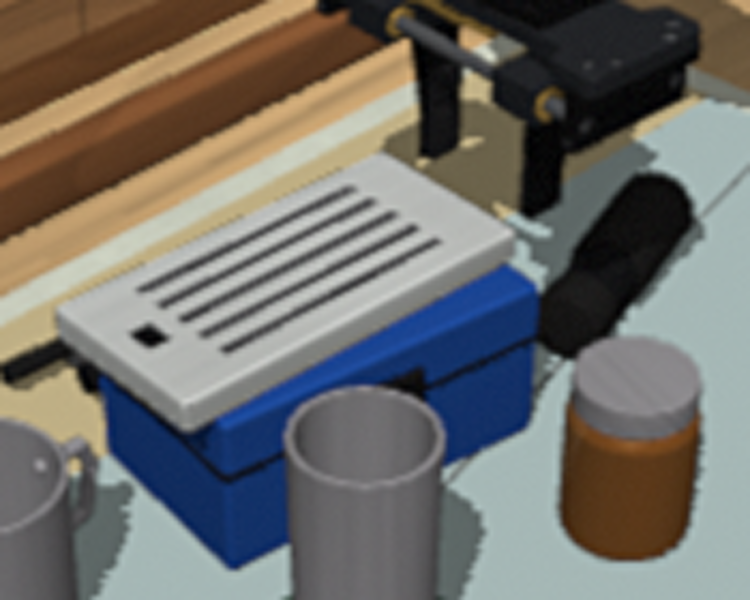

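Both fingertips are at lamp height behind its end face, at (440,150) and (540,205), with the lamp end at (450,195). I'm lowering about 4 mm more and making contact.

Emit:
{"name": "arm_command", "arguments": {"targets": [0,0,-0.008,0.1,0,0,0.69,0,0,0,0.08,0,0,0.69,0,0,0,0,0,-0.15,0.69,0,0,0,0,0,-0.2,0.69,0,0,0,0,0,-0.2,0.69,0,0,0,0,0,-0.1,0.69,0,0,0,0,0,0,0.69]}}

```text
time: 15.18
ee_pos: [0.6046, -0.0729, 0.1171]
eef_rot: [0.517, 0.483, -0.516, 0.483]
ft_force: [0.5, -1.7, -1.5]
width: 0.0605
```

```bash
python3 - <<'E'
from h import *
togo([.6036,.037,.116],[.9978,-.0667])
im=camera('side')[:,:,::-1];cv2.imwrite('pics/c16.png',cv2.resize(im[130:270,190:365],(750,600),interpolation=cv2.INTER_CUBIC))
E
```

```text
t 15.1833 pos [ 0.6046 -0.0729  0.1171] w 0.060497284319368974 F [ 0.4672 -1.705  -1.5148] q [ 0.4475  0.4452 -0.5076  1.6321  0.2322  1.1236 -0.186 ]
[[ 0.0014  0.9978 -0.0665]
 [ 0.0019 -0.0665 -0.9978]
 [-1.      0.0013 -0.002 ]]
shift units [ 0.052  -0.334  -4.3845]
turn units [ 0.0002 -0.0025 -0.0016] rows>= 0.018941349655922254
```

View pics/c16.png

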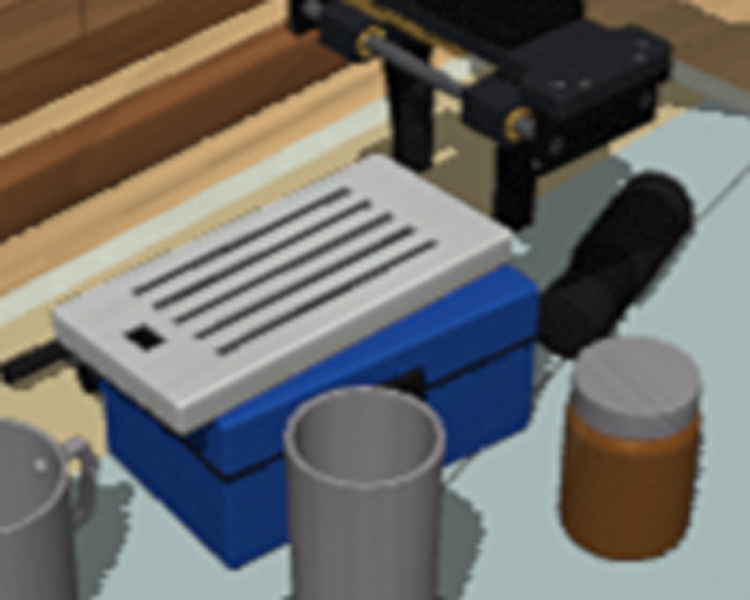

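Both fingers now touch the end face at (410,165) and (515,225), and Fy is about -1.7 N. Pushing slowly toward +y.

Emit:
{"name": "arm_command", "arguments": {"targets": [0,0,0,0,-0.02,-0.2,0.69,0,0,0,0,-0.02,-0.25,0.69,0,0,0,0,-0.02,-0.25,0.69,0,0,0,0,-0.02,-0.25,0.69,0,0,0,0,-0.02,-0.25,0.69,0,0,0,0,-0.02,-0.25,0.69,0,0,0,0,-0.02,-0.15,0.69,0,0,0,0,0,0,0.69]}}

```text
time: 15.9
ee_pos: [0.6036, -0.0288, 0.1172]
eef_rot: [0.517, 0.483, -0.516, 0.483]
ft_force: [-0.4, -1.1, 0.8]
width: 0.0598
```

```bash
python3 - <<'E'
from h import *
togo([.6040,.034,.117],[.9978,-.0667])
im=camera('side')[:,:,::-1];cv2.imwrite('pics/c17.png',cv2.resize(im[130:290,160:360],(750,600),interpolation=cv2.INTER_CUBIC))
E
```

```text
t 15.9 pos [ 0.6036 -0.0288  0.1172] w 0.059827104793694616 F [-0.4173 -1.0591  0.7903] q [ 0.3899  0.4383 -0.5242  1.6446  0.2369  1.121  -0.2635]
[[ 0.0015  0.9978 -0.0667]
 [ 0.0012 -0.0667 -0.9978]
 [-1.      0.0014 -0.0013]]
shift units [ 0.0131 -0.1517 -2.508 ]
turn units [-0.0001 -0.0017 -0.0018] rows>= 0.015687267584118314
```

View pics/c17.png

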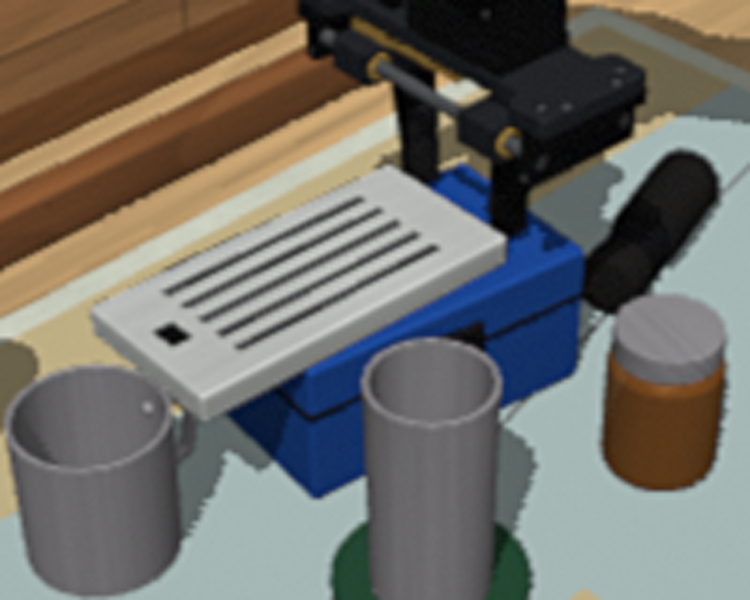

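The lamp slid straight to (300,285), and the case and mug are unmoved. I'm pushing on.

Emit:
{"name": "arm_command", "arguments": {"targets": [0,0,0,0,-0.02,-0.2,0.69,0,0,0,0,-0.02,-0.25,0.69,0,0,0,0,-0.02,-0.25,0.69,0,0,0,0,-0.02,-0.25,0.69,0,0,0,0,-0.02,-0.25,0.69,0,0,0,0,-0.02,-0.25,0.69,0,0,0,0,-0.01,-0.15,0.69,0,0,0,0,0,0,0.69]}}

```text
time: 16.62
ee_pos: [0.6032, 0.0143, 0.1175]
eef_rot: [0.517, 0.482, -0.516, 0.483]
ft_force: [-0.2, -2.1, 0.3]
width: 0.06
```

```bash
python3 - <<'E'
from h import *
togo([.6040,.034,.117],[.9978,-.0667])
im=camera('side')[:,:,::-1];cv2.imwrite('pics/side18.png',im);cv2.imwrite('pics/top18.png',camera('top')[:,:,::-1]);cv2.imwrite('pics/c18.png',cv2.resize(im[130:290,150:350],(750,600),interpolation=cv2.INTER_CUBIC))
cv2.imwrite('pics/c18t.png',cv2.resize(cv2.imread('pics/top18.png')[100:310,130:400],(770,600),interpolation=cv2.INTER_CUBIC))
E
```

```text
t 16.6167 pos [0.6032 0.0143 0.1175] w 0.06000145034900097 F [-0.1948 -2.0742  0.2578] q [ 0.3297  0.4388 -0.5388  1.6467  0.2443  1.1219 -0.3418]
[[ 0.0019  0.9977 -0.068 ]
 [ 0.0004 -0.068  -0.9977]
 [-1.      0.0019 -0.0005]]
shift units [ 0.0205 -0.0216 -0.7891]
turn units [-0.0017 -0.0006 -0.0024] rows>= 0.018808289597685695
```

View pics/c18.png

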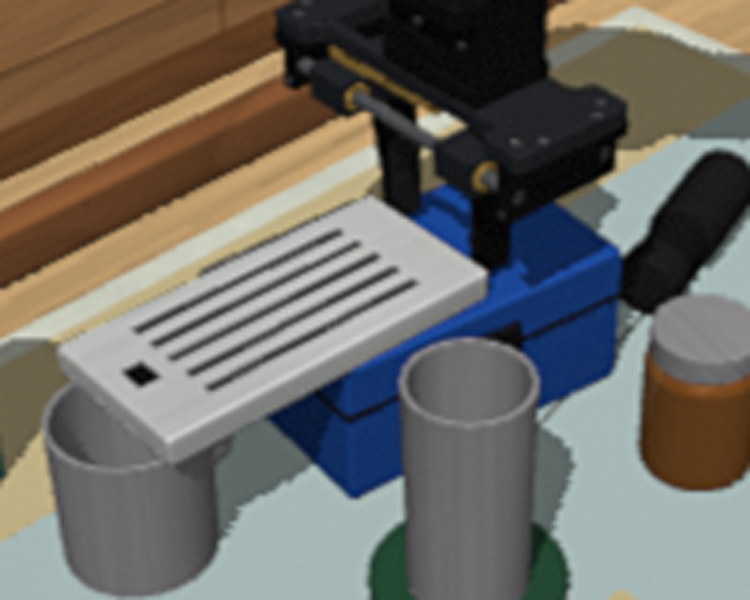

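View pics/c18t.png

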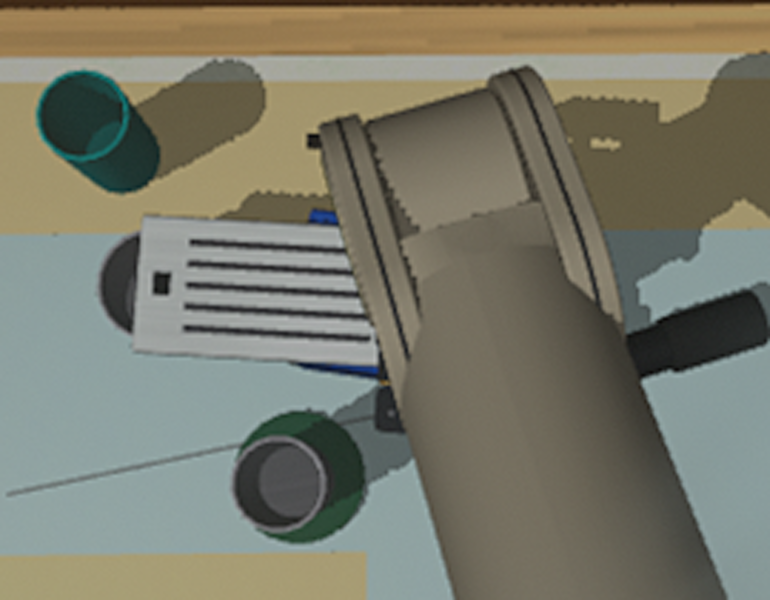

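The top crop shows the lamp's leading edge at (144,214)–(134,351), already over the mug, whose left rim is still at x=100. Radio and turquoise tumbler are unmoved. Checking how well the lamp is centred.

```bash
python3 - <<'E'
from h import *
np.set_printoptions(precision=4,suppress=True)
T=lambda p:(130+(p[0]+.5)/(770/270)-.5,100+(p[1]+.5)/(600/210)-.5)
S=lambda p:(150+(p[0]+.5)/3.75-.5,130+(p[1]+.5)/3.75-.5)
A,B=[ray('top',T(p),.106) for p in[(145,214),(134,352)]]
e=(A+B)/2;w=(A-B)/np.linalg.norm(A-B);u=np.array([-w[1],w[0],0]);m=np.array([.6173,.2151,.106])
print('top lead mid',e,'w',np.linalg.norm(A-B),'u',u,'mug rel: along',(m-e)@u,'lat',(m-e)@w)
P=np.array([ray('side',S(p),.106) for p in[(61,350),(375,196),(490,270),(168,446)]]);print(P)
e=(P[0]+P[3])/2;f=(P[1]+P[2])/2;u=(e-f)/np.linalg.norm(e-f);w=np.array([u[1],-u[0],0]);m=np.array([.6127,.2163,.106])
print('side lead mid',e,'u',u,np.linalg.norm(e-f),'mug rel along',(m-e)@u,'lat',(m-e)@w)
E
```

```text
top lead mid [0.6165 0.2229 0.106 ] w 0.09625081918287003 u [0.0681 0.9977 0.    ] mug rel: along -0.007762787602962812 lat 0.0013418792860782195
[[0.6571 0.2228 0.106 ]
 [0.6461 0.0234 0.106 ]
 [0.555  0.0286 0.106 ]
 [0.5647 0.2308 0.106 ]]
side lead mid [0.6109 0.2268 0.106 ] u [0.0513 0.9987 0.    ] 0.2011004201234104 mug rel along -0.010389458842813046 lat 0.0023589593110783813
```

Emit:
{"name": "arm_command", "arguments": {"targets": [0,0,0,0,0,-0.15,0.69,0,0,0,0,0,-0.2,0.69,0,0,0,0,0,-0.2,0.69,0,0,0,0,0,-0.1,0.69,0,0,0,0,0,0,0.69,0,0,0,0,0,0,0.69]}}

```text
time: 17.22
ee_pos: [0.6042, 0.0304, 0.1169]
eef_rot: [0.517, 0.482, -0.517, 0.482]
ft_force: [-0.2, -1.5, -0.1]
width: 0.0602
```

```bash
python3 - <<'E'
from h import *
togo([.6040,.0305,.117],[.9978,-.0667])
im=camera('side')[:,:,::-1];cv2.imwrite('pics/side19.png',im);cv2.imwrite('pics/c19.png',cv2.resize(im[130:290,150:350],(750,600),interpolation=cv2.INTER_CUBIC))
E
```

```text
t 17.2167 pos [0.6042 0.0304 0.1169] w 0.060155283887209476 F [-0.1534 -1.5165 -0.0633] q [ 0.3047  0.4443 -0.5427  1.6417  0.2488  1.1244 -0.3731]
[[ 0.0007  0.9975 -0.0701]
 [ 0.     -0.0701 -0.9975]
 [-1.      0.0007 -0.0001]]
shift units [-0.0031 -0.0065 -0.0018]
turn units [-0.0043 -0.0001 -0.0009] rows>= 0.02765324130608851
```

View pics/c19.png

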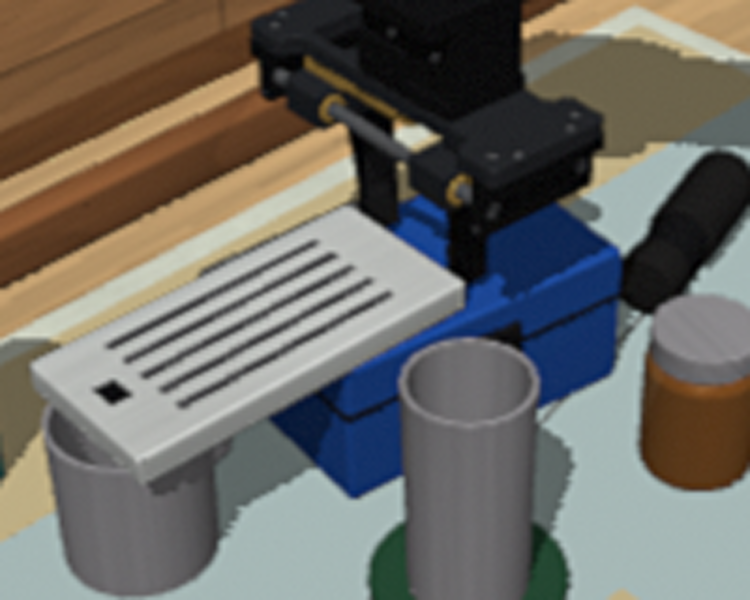

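The lamp bridges from the case to the mug's rim at (130,420). I'm backing off along the tool's z, rising, and moving aside to look.

Emit:
{"name": "arm_command", "arguments": {"targets": [0,0,0,0,0,0.3,0.69,0,0,0,0,0,0.5,0.69,0,0,0,-0.3,0,0.6,0.69,0,0,0,-0.6,0,0.8,0.69,0,0,0,-0.8,0,0.8,0.69,0,0,0,-0.8,0,0.8,0.69,0,0,0,-0.8,0,0.9,0.69,0,0,0,-0.5,0,0.9,0.69,0,0,0,0,0,0.9,0.69,0,0,0,0,0,0.6,0.69,0,0,0,0,0,0.3,0.69,0,0,0,0,0,0,0.69]}}

```text
time: 18.27
ee_pos: [0.5867, -0.1757, 0.2168]
eef_rot: [-0.518, -0.48, 0.519, -0.481]
ft_force: [0.2, -0.5, -0.8]
width: 0.0602
```

```bash
python3 - <<'E'
from h import *
show()
for n in('top','side'):cv2.imwrite(f'pics/{n}20.png',camera(n)[:,:,::-1])
cv2.imwrite('pics/c20.png',cv2.resize(cv2.imread('pics/side20.png')[130:290,150:350],(750,600),interpolation=cv2.INTER_CUBIC))
cv2.imwrite('pics/c20t.png',cv2.resize(cv2.imread('pics/top20.png')[100:310,130:400],(770,600),interpolation=cv2.INTER_CUBIC))
E
```

```text
t 18.2667 pos [ 0.5867 -0.1757  0.2168] w 0.0602360386175767 F [ 0.1732 -0.474  -0.8273] q [ 0.5911  0.3595 -0.4765  1.5156  0.1697  1.3064  0.0201]
[[ 0.0007  0.9971 -0.0762]
 [-0.0018 -0.0762 -0.9971]
 [-1.      0.0009  0.0018]]
```

View pics/c20.png

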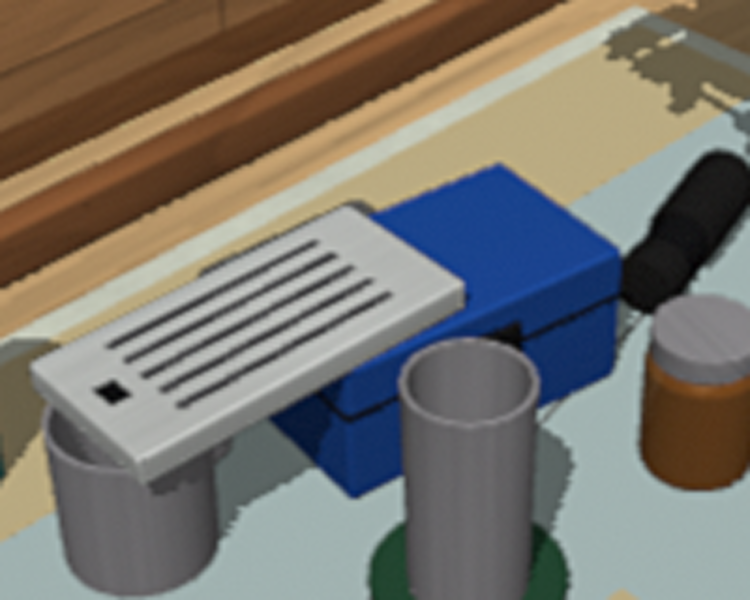

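View pics/c20t.png

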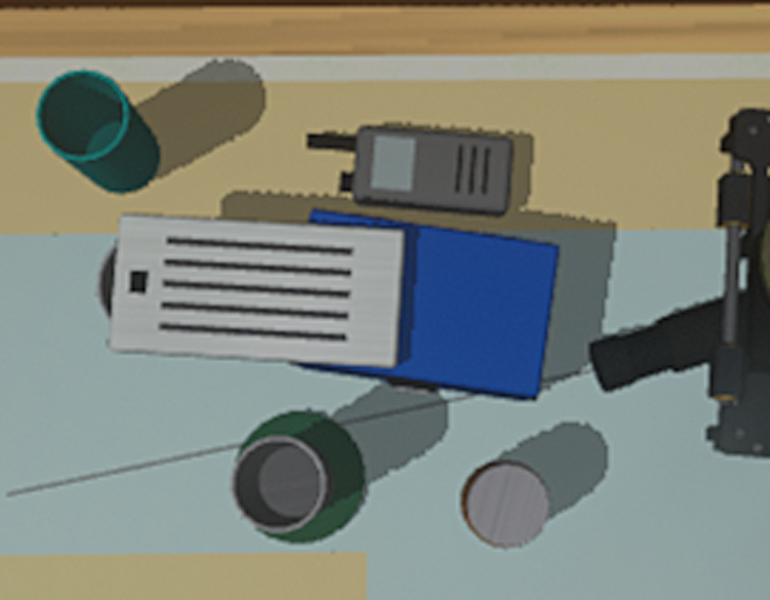

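The side crop shows the lamp resting on the case at (410,265) and on the mug rim at (130,440). Top lamp corners are (121,214), (405,228), (398,366) and (110,350), and the case corners are still at (537,397) and (557,245). Final numbers next.

```bash
python3 - <<'E'
from h import *
np.set_printoptions(precision=4,suppress=True)
T=lambda p:(130+(p[0]+.5)/(770/270)-.5,100+(p[1]+.5)/(600/210)-.5)
P=np.array([ray('top',T(p),z) for p,z in[((121,214),.103),((405,228),.107),((398,366),.107),((110,350),.103)]])
c=P.mean(0);u=P[0]+P[3]-P[1]-P[2];u/=np.linalg.norm(u);w=np.array([u[1],-u[0],0]);m=np.array([.6173,.2151,0])
q=[ray('top',T(p),.088) for p in[(537,397),(557,245)]];print('case corners',q)
a=np.array([.15,.989,0]);e=(q[0]+q[1])/2+.18*a
print('lamp',c,u,'centre past case end',(c-e)@a,'mug axis rel centre: along',((m-c)[:2]@u[:2]),'lat',((m-c)[:2]@w[:2]),'gap',((m-e)[:2]@a[:2])-.0405)
E
```

```text
case corners [array([ 0.5358, -0.0525,  0.088 ]), array([ 0.6433, -0.0686,  0.088 ])]
lamp [0.6114 0.141  0.105 ] [ 0.0638  0.9978 -0.0201] centre past case end 0.02249549775562262 mug axis rel centre: along 0.07431966283914399 lat 0.0011674358506317166 gap 0.05617535248190531
```

```bash
python3 - <<'E'
from bench import *
print(close_job())
E
```

```text
the job is handed in; nothing more can be done
None
```

I finished both parts in the order asked and handed the job in at about 18.4 s of the 61 s allowed. The hand-in reports no verdict.

**What I did:** I lifted the steel tumbler straight up out of the mug, stood it on the green coaster and let go. Then I slid the lamp along the case top by pushing its -y end with both fingertips, until it bridged from the case to the mug's rim. The gripper then backed off clear of everything.

**Last checks:**
- **Lamp:** Its middle is about 22 mm past the case's end, over a gap of about 56 mm. It lies about 1 mm off the mug's centre line, and its far end reaches about 26 mm past the mug's axis.
- **Tumbler:** It stands about 3 mm from the coaster's centre.
- **Everything else:** The case corners and the mug's visible rim sit at the same pixels as before. The monocular, jar, radio and turquoise tumbler look undisturbed.

**Disagreements:** The two cameras differed by 2 to 5 mm in x. I used averages for positions, and compared things within one view for the final fit. The top view was partly hidden by the arm during the tumbler placing and the push, so I guided those mainly from the side view.

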